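# Fit the domed forming stake into the spring-plunger stake holder

### The job

Take the stake with the round domed head out of the wooden rack and slide it upright down the bore of the grey stake holder, past the spring plunger in its side, until it stands firmly on the spring seat hidden inside. Feel for the seat, as its depth is not known, and press it down gently to about half of its 6 mm travel, never to its end, then let go so that the plunger holds the stake standing on the seat (it may spring back a little). Do not force the stake against the holder, and leave the other stakes and everything else on the bench alone.

Things in the scene. Friction and masses are not known exactly. Their poses are not given: they have to be found in the camera images.
- dome_center (a point): The stake to fit: steel, about 0.4 kg, 113 mm tall, round domed head. This point: its axis, half-way up, 56.5 mm above the foot; z up along the stake. Foot tapers from 12 mm wide to 20 mm over 10 mm, round shank 20 mm wide up to 85 mm above the foot, then the head (see dome_head). Stands on the bench in one of the rack's three holes; which one varies.
- dome_head (a point): Middle of the straight sides of that stake's head, the place to grip, 94 mm above the foot, 37.5 mm above dome_center: round, 36 mm in diameter, straight sides 18 mm tall, 10 mm of dome above them.
- flat_center (a point): Middle (half-way up) of another stake of the same height and shank, with a square flat head 36 x 36 x 28 mm. Stays in the rack.
- blade_center (a point): Middle (half-way up) of a third stake of the same height and shank, with a narrow blade head 36 x 12 x 28 mm. Stays in the rack.
- rack: Fixed wooden rack block 210 x 62 x 50 mm, its length along its own x; origin at the centre of its underside, on the bench. Three upright through holes 23 mm wide on its long middle line, 70 mm apart (own x = -70, 0, +70 mm), in which the stakes stand on the bench.
- holder: Fixed stake holder: grey block 70 x 70 x 75 mm with two low ears at its own +y and -y sides and an upright round bore 22 mm wide in its centre, open at the top. Origin at the centre of its underside. On its own +x side sits the spring plunger: brass sleeve and pin reach out to 68 mm from the axis, 61 mm above the bench.
- bore_mouth (a point): Centre of the bore's mouth, at the holder's top face, 75 mm above the bench. z up.
- plunger (a joint): Side spring plunger, in m: 0 = out, its round 10 mm nose standing 4.5 mm into the bore, 14 mm below the mouth; up to 0.006 = pushed back. The taper drives it back, to 1.5 to 4.5 mm, until the foot is 25 mm below the mouth; this takes a downward push of about 10 to 20 N, then the shank slides on against a fairly steady 5 to 13 N. Spring: 9 N out, plus 1 N per mm.
- seat_pad (a joint): Brass spring seat inside the bore on which the stake's foot comes to stand, in m: 0 = not pressed, 0.006 = driven to its end. Pushes back with 1 N at first touch, plus 3 N per mm. How deep it lies varies and is not measured: its unpressed top is 33 to 55 mm below the bore's mouth.
- screwdriver: a screwdriver lying on the bench between rack and holder; origin under its middle. A bystander, to be left alone.
- hammer: a hammer lying on the bench to the left. A bystander, to be left alone.
- wrench: a wrench lying on the bench to the right. A bystander, to be left alone.
- rivet_jar: a clear jar with metal cap, 64 mm wide, 85 mm tall, at the far side; origin at the centre of its underside. A bystander, to be left alone.
- grease_can: a dark metal can, 72 mm wide, 100 mm tall, at the far side; origin at the centre of its underside. A bystander, to be left alone.
- bucking_bar: a dark steel block 80 x 32 x 26 mm lying near the robot; origin at the centre of its underside. A bystander, to be left alone.
- mug: a white mug, 80 mm wide, 90 mm tall, at the far right; origin at the centre of its underside. A bystander, to be left alone.
Mind the look-alikes: they are no part of the job. Leave any pink or purple look-alike of the part that bears dome_center alone.

How it is judged:
By the outcome, as a careful person would: the job done as asked, in the order asked, and still so for the second after the job is handed in, with the robot touching nothing.
It also fails if it takes over 64 s, if anything falls off the work surface, if the arm or the gripper's body presses on something with over 40 N, if the wrist force passes 120 N, or if a joint passes its speed limit or range.

### The arm

A 7-joint arm with a two-finger parallel gripper is mounted at the origin on the work surface. World frame = base frame: x ahead of the robot, y to its left, z up, the work surface at z = 0. Lengths are in m, angles in rad, forces in N, time in s.
With the tool pointing down it reaches from about 0.4 to 0.85 m from the base axis. Payload 4.5 kg.
Tool frame: the origin (TCP) lies midway between the tips of the shut fingers; the grasp point (between the pads) lies 19 mm behind it; x points along the fingers, y is the direction in which the jaws open and shut, and the axes are right-handed (so a half turn about x gives the same grasp; the last joint's range is limited). The gripper opens to 88 mm and grips with 3 to 60 N. Pads are 18 mm wide; open, the fingers measure 123 mm over their backs; the gripper's body (75 mm by 187 mm) begins 45 mm behind the grasp point.
Start: joints at [1.176, 0.689, -0.195, 1.565, 0.157, 0.902, -0.215], TCP at [0.26, -0.568, 0.239] pointing down, gripper open.
Joint ranges: [-3.01, 3.01], [-0.46, 2.08], [-1.47, 1.51], [0.13, 2.56], [-1, 4.14], [0.04, 2.09], [-2.66, 2.66]. Speed limits (rad/s): [2.57, 2.57, 3.14, 3.14, 3.14, 3.14, 3.14].

### API

Orientations are given as a unit quaternion [x, y, z, w].
In Python, from plant import r gives the robot as it stands.
- The arm moves only by the tool arm_command, never from a script. Its argument "plan" is a list of rows, each a list of 5 numbers: the finger opening in m, from 0 to 0.0881, then the shift along the tool's x, y, z in m, then the turn about the tool's x in rad. In form: [[grip, dx, dy, dz, roll], ...]. A call has 1 to 12 rows; each row shifts and turns the commanded pose from where the row before left it, along the tool's axes as they then stand; what a row does not reach is not made up. A row lasts 1/8 s, in which the tool goes at most 62.5 mm and 10.7 degrees, less where a joint would pass 70% of its speed; a pose out of reach is approached as far as the arm can. A call is refused whole if a number of a shift passes 0.0625 or a number of a turn 0.188, either way. A call with a gripper value outside its range is refused whole. The fingers move at their own pace and stop on an object; "force" is the grip in N (left out, the last holds). Time passes only in rows, so rows that do not move let the fingers close. It gives the time, the measured TCP pose, the force and the opening at its end, in the units of the state.
- r.get_state(): the state, without advancing time (a new reading comes with each control period).
- r.snapshot(name): name is "scene" or "top" or "wrist"; returns (picture, depth): 420x560x3 uint8, red, green, blue; 420x560 float32, m along the optical axis (not along the pixel's ray), 0 where there is no reading.
- r.calibration(name): a dict with "fx", "fy", "cx", "cy" (pixels), "k1" (the pictures are not rectified: a ray, as slopes to the right and down, at radius r is drawn at 1 + k1 r^2 times it, then the intrinsics apply), "eye" and "orientation" of the camera in the world; the wrist camera has in their place "mount" (4x4, takes a point from camera to tool coordinates, whose origin is the TCP and whose axes are the tool frame's). Camera axes: x right, y down, z forward; pixel columns grow to the right and rows downward; lengths in m; the calibration is good to about 2 mm. A picture is of the moment at which its call begins: read the wrist's pose just before it. calibration takes no time and is no camera call.
- r.finish_job(): hands the job in, once; it reports no verdict.
The state is a dict: "clock": time; "q": joint angles; "qd": joint speeds; "joint_torque": joint torques, N m; "tool_pos": TCP position; "eef_rot": TCP orientation; "contact_force": force on the tool from outside, world axes, zero at the start; "moment": the same for the moment, N m; "opening": opening from 0.0 (shut) to 1.0 (fully open).
Only numpy, scipy, OpenCV 4.12 (cv2) and the standard library are available. Lean on these libraries where they do the work, as an engineer would, in place of code of your own. Each camera call takes 0.05 s, during which the arm holds its last target.

## Working session

There is one attempt and no reset: what is moved stays moved. The work goes in short steps, Python scripts to look and compute and a tool call to move; the robot and the scene stay as the last step left them, time stands still between calls to the robot, and variables do not carry over. Pictures are saved under pics/ and viewed, and the job is handed in when it is done.

Besides the shell and the picture viewer there is one more tool, called after "Call:" by a JSON object that holds its "name" and its "arguments". arm_command: Moves the arm, as the interface text tells. Its arguments: {"type":"object","properties":{"plan":{"type":"array","items":{"type":"array","items":{"type":"number"}}},"force":{"type":"number"}},"required":["plan"]}

```bash
mkdir -p pics; ls; cat > h.py <<'E'
import numpy as np, cv2
from plant import r
from scipy.spatial.transform import Rotation as R
def snap(n,f):
    st=r.get_state(); p,d=r.snapshot(n); cv2.imwrite('pics/%s.png'%f,p[:,:,::-1]); np.savez('/tmp/%s.npz'%f,p=p,d=d,pos=st['tool_pos'],rot=st['eef_rot']); return p,d
def cam(n,f=None):
    c=r.calibration(n)
    if n=='wrist':
        z=np.load('/tmp/%s.npz'%f); T=np.eye(4);T[:3,:3]=R.from_quat(z['rot']).as_matrix();T[:3,3]=z['pos']
        M=T@np.array(c['mount'])
        return c,M[:3,:3],M[:3,3]
    o=np.array(c['orientation'])
    return c,(R.from_quat(o).as_matrix() if o.size==4 else o.reshape(3,3)),np.array(c['eye'])
def ray(n,uv,f=None):
    c,Rm,e=cam(n,f)
    K=np.array([[c['fx'],0,c['cx']],[0,c['fy'],c['cy']],[0,0,1.]])
    u=cv2.undistortPoints(np.array(uv,float).reshape(-1,1,2),K,np.array([c['k1'],0,0,0.])).reshape(-1,2)
    return np.c_[u,np.ones(len(u))]@Rm.T,e
def plane(n,uv,z,f=None):
    d,e=ray(n,uv,f); return e+d*((z-e[2])/d[:,2])[:,None]
def pts(n,uv,depth,f=None):
    d,e=ray(n,uv,f); return e+d*np.asarray(depth)[:,None]
E
python3 - <<'E'
from h import *
print(r.get_state())
for n in ['scene','top','wrist']:
    snap(n,n+'0'); print(n,r.calibration(n))
E
```

```text
pics
{'clock': 0.0, 'q': array([ 1.17580492,  0.69001732, -0.19451023,  1.56636797,  0.15728146,
        0.90249267, -0.21514192]), 'qd': array([ 0.00011766,  0.00022821, -0.00296976, -0.00061537, -0.00076491,
        0.00051265, -0.00053518]), 'joint_torque': array([-4.21584764e-04, -5.27561760e+01, -1.26683526e+00, -1.53426647e+01,
       -5.25032845e-02,  6.67087079e-03,  1.76122639e-04]), 'tool_pos': array([ 0.25954378, -0.56784648,  0.23788276]), 'eef_rot': array([-0.69073041, -0.15109684,  0.69109964, -0.14980831]), 'contact_force': array([-0.32992303,  0.19063357,  0.2023671 ]), 'moment': array([ 0.04860434, -0.02391502, -0.02140027]), 'opening': 1.001229446190338}
scene {'fx': 390.15996093293217, 'fy': 390.15996093293217, 'cx': 279.2029697225651, 'cy': 207.49087091759617, 'k1': -0.11237490563355419, 'eye': array([ 1.26485382, -0.3851645 ,  0.73606576]), 'orientation': array([ 0.77758036,  0.46969992, -0.2130935 , -0.35964138])}
top {'fx': 457.87266504607766, 'fy': 457.87266504607766, 'cx': 279.1553568982423, 'cy': 210.22588717154954, 'k1': -0.15439985973360631, 'eye': array([ 0.39428668, -0.00618434,  1.16384443]), 'orientation': array([ 0.71246151, -0.69627374,  0.06815254, -0.05437558])}
wrist {'fx': 317.10573248696613, 'fy': 317.10573248696613, 'cx': 276.9869548864571, 'cy': 204.09170798717452, 'k1': -0.03630538531180705, 'mount': array([[ 1.13547764e-03, -2.62330446e-01,  9.64977434e-01,
        -1.45962799e-01],
       [ 9.99999109e-01,  9.75357274e-04, -9.11535015e-04,
         3.94535798e-04],
       [-7.02074372e-04,  9.64977609e-01,  2.62331320e-01,
        -6.50398521e-02],
       [ 0.00000000e+00,  0.00000000e+00,  0.00000000e+00,
         1.00000000e+00]])}
```

View pics/scene0.png

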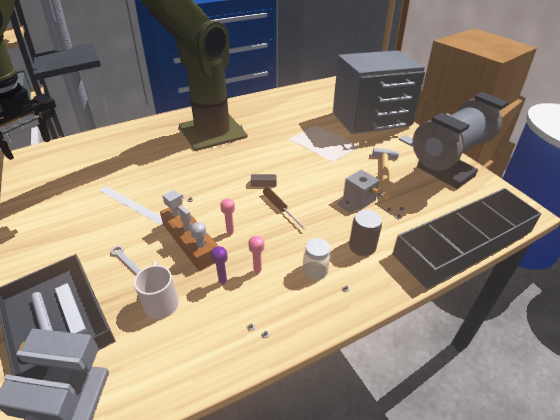

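View pics/top0.png

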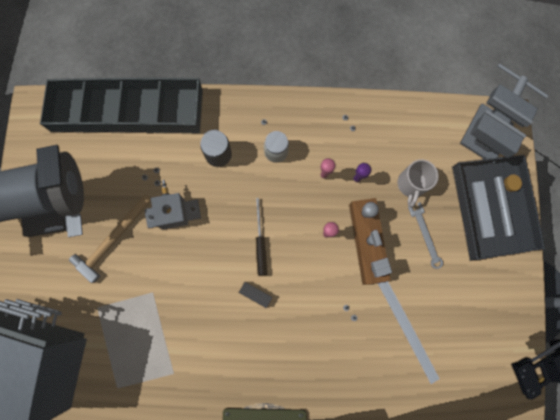

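View pics/wrist0.png

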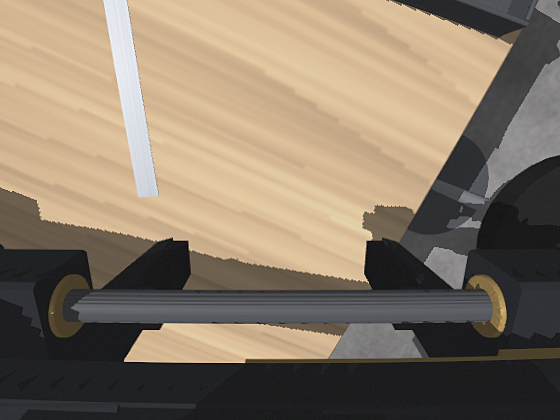

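Scene: the candidates for the domed stake in the top view are grey dome in rack (371,209), pink domes (328,166) and (330,229), and a purple dome (363,171). The blade is at (375,239) and the flat at (381,268). By the description I choose the grey dome at the far hole, (371,209), and check it in a crop.

```bash
python3 - <<'E'
from h import *
a=cv2.imread('pics/top0.png'); b=cv2.imread('pics/scene0.png')
c1=cv2.resize(a[150:300,300:450],(400,400),interpolation=3)
c2=cv2.resize(b[180:290,150:260],(400,400),interpolation=3)
cv2.imwrite('pics/crop1.png',np.hstack([c1,c2]))
c1=cv2.resize(a[170:240,130:210],(400,350),interpolation=3)
c2=cv2.resize(b[160:220,330:398],(400,350),interpolation=3)
cv2.imwrite('pics/crop2.png',np.hstack([c1,c2]))
z=np.load('/tmp/top0.npz');d=z['d']
for u,v in [(371,209),(375,239),(381,268),(166,210),(328,166),(330,229),(363,171),(276,146),(215,147),(262,294),(420,180)]:
    print((u,v),pts('top',[(u,v)],[d[v,u]]).round(4))
E
```

```text
(371, 209) [[ 0.5869 -0.241   0.1136]]
(375, 239) [[ 0.5161 -0.2497  0.1135]]
(381, 268) [[ 0.449  -0.2641  0.1097]]
(166, 210) [[0.5849 0.2569 0.041 ]]
(328, 166) [[ 0.6901 -0.1396  0.1077]]
(330, 229) [[ 0.5378 -0.1443  0.1097]]
(363, 171) [[ 0.6792 -0.2235  0.1119]]
(276, 146) [[ 0.7442 -0.0141  0.0838]]
(215, 147) [[0.7335 0.1342 0.0977]]
(262, 294) [[0.3841 0.0114 0.0271]]
(420, 180) [[ 0.689  -0.4002  0.0034]]
```

View pics/crop1.png

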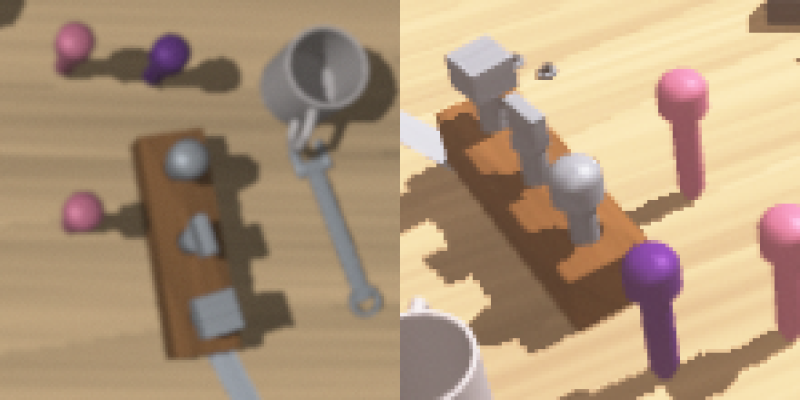

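View pics/crop2.png

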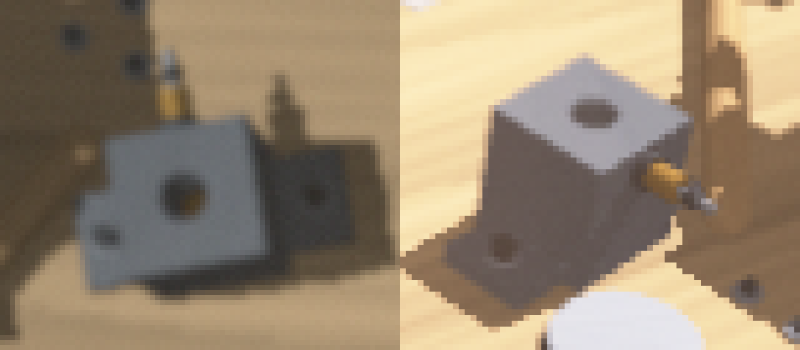

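The crop shows the grey round-domed stake in the far-end hole of the rack; its blade and flat neighbours are distinct. The holder's plunger points to the +x-ish side. Now the geometry for the approach.

```bash
python3 - <<'E'
from h import *
s=r.get_state();M=R.from_quat(s['eef_rot']).as_matrix();print(M.round(4)) 
# rack dir
z=np.load('/tmp/top0.npz');p=z['p'];d=z['d']
v,u=np.mgrid[0:420,0:560]
P=pts('top',np.c_[u.ravel(),v.ravel()],d.ravel()).reshape(420,560,3)
m=(abs(P[...,2]-.05)<.006)&(P[...,0]>.4)&(P[...,0]<.64)&(P[...,1]<-.18)&(P[...,1]>-.33)
r_=cv2.minAreaRect((P[m][:,:2]*1000).astype(np.float32));print('rack',r_,m.sum())
# holder top
m=(abs(P[...,2]-.075)<.006)&(abs(P[...,0]-.585)<.06)&(abs(P[...,1]-.257)<.06)
print('holder',cv2.minAreaRect((P[m][:,:2]*1000).astype(np.float32)),m.sum(),P[m].mean(0))
m=(P[...,2]>.09)&(np.hypot(P[...,0]-.587,P[...,1]+.241)<.03)
print('dome',P[m].mean(0),m.sum(),P[m].min(0),P[m].max(0))
t=np.array([.587,-.241,.22])
print('shift tool to above', M.T@(t-s['tool_pos']))
E
```

```text
[[-6.000e-04  4.158e-01 -9.095e-01]
 [ 1.200e-03 -9.095e-01 -4.158e-01]
 [-1.000e+00 -1.400e-03  1.000e-04]]
rack ((519.758056640625, -254.16444396972656), (209.92446899414062, 64.70852661132812), 9.9784574508667) 1516
holder ((591.781005859375, 250.74847412109375), (92.69258117675781, 70.68521881103516), 12.53333854675293) 781 [0.58204407 0.24842585 0.0743562 ]
dome [ 0.58669713 -0.24040261  0.10719777] 194 [ 0.57063904 -0.26065366  0.09011954] [ 0.60612629 -0.22411308  0.11547326]
shift tool to above [ 0.01828169 -0.16126761 -0.43370208]
```

Call:
{"name": "arm_command", "arguments": {"plan": [[0.07,0,0,0,0.128],[0.07,0,0,0,0.128],[0.07,0.002,-0.0265,-0.0379,0],[0.07,0.002,-0.0265,-0.0379,0],[0.07,0.002,-0.0265,-0.0379,0],[0.07,0.002,-0.0265,-0.0379,0],[0.07,0.002,-0.0265,-0.0379,0],[0.07,0.002,-0.0265,-0.0379,0],[0.07,0.002,-0.0265,-0.0379,0],[0.07,0.002,-0.0265,-0.0379,0],[0.07,0.001,-0.0265,-0.0379,0],[0.07,0.001,-0.0265,-0.0379,0]]}}

```text
clock: 1.65
tool_pos: [0.5884, -0.241, 0.2204]
eef_rot: [-0.704, -0.061, 0.705, -0.061]
contact_force: [0.1, -0.7, 0.2]
opening: 0.794
```

Call:
{"name": "arm_command", "arguments": {"plan": [[0.07,0,0,0,0],[0.07,0,0,0,0]]}}

```text
clock: 1.9
tool_pos: [0.5869, -0.2428, 0.2203]
eef_rot: [-0.704, -0.061, 0.705, -0.061]
contact_force: [0.3, -1.0, -0.1]
opening: 0.795
```

```bash
python3 - <<'E'
from h import *
p,d=snap('wrist','w1'); s=r.get_state(); print(s['tool_pos'],R.from_quat(s['eef_rot']).as_matrix().round(4),s['contact_force'])
v,u=np.mgrid[0:420,0:560]
P=pts('wrist',np.c_[u.ravel(),v.ravel()],d.ravel(),'w1').reshape(420,560,3)
m=(P[...,2]>.085)&(P[...,2]<.13)&(np.hypot(P[...,0]-.587,P[...,1]+.241)<.03)
vv,uu=np.where(m);print('dome',P[m].mean(0),m.sum(),P[m].min(0),P[m].max(0),uu.mean(),vv.mean())
A=P[m&(P[...,2]>.105)]
# sphere fit on dome cap: R from chord 18, sagitta 10 -> 21.2
B=np.c_[2*A,np.ones(len(A))];x=np.linalg.lstsq(B,(A**2).sum(1),rcond=None)[0];print('sph',x[:3],np.sqrt(x[3]+x[:3]@x[:3]))
E
```

```text
[ 0.58647358 -0.24367601  0.22046638] [[-1.500e-03  1.702e-01 -9.854e-01]
 [-1.100e-03 -9.854e-01 -1.702e-01]
 [-1.000e+00  8.000e-04  1.600e-03]] [-0.20710698  0.32482945  0.42423468]
dome [ 0.59100806 -0.24324764  0.10829475] 1458 [ 0.57032807 -0.26160137  0.08551221] [ 0.60630595 -0.22594117  0.11422472] 277.4355281207133 193.56584362139918
sph [ 0.58824356 -0.24367178  0.09156844] 0.02208559213198932
```

View pics/w1.png

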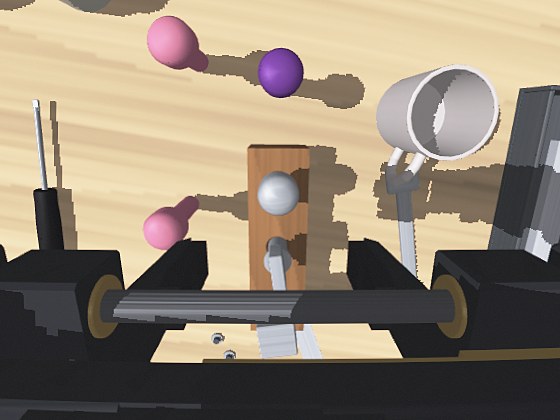

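The wrist view shows the grey dome at (277,193), centred between the open fingers, with the blade at (275,255) and the pinks/purple clear. Descending.

Call:
{"name": "arm_command", "arguments": {"plan": [[0.07,0.03,0,-0.0015,0],[0.07,0.03,0,0,0],[0.07,0.03,0,0,0],[0.07,0.03,0,0,0],[0.07,0.0255,0,0,0],[0.07,0,0,0,0],[0.07,0,0,0,0]]}}

```text
clock: 2.82
tool_pos: [0.5893, -0.2432, 0.0763]
eef_rot: [0.705, 0.06, -0.704, 0.061]
contact_force: [0.1, -0.2, 0.9]
opening: 0.794
```

Call:
{"name": "arm_command", "arguments": {"plan": [[0.03,0,0,0,0],[0.03,0,0,0,0],[0.03,0,0,0,0],[0.03,0,0,0,0]], "force": 45}}

```text
clock: 3.32
tool_pos: [0.5893, -0.242, 0.0755]
eef_rot: [0.705, 0.061, -0.704, 0.061]
contact_force: [0.3, -0.1, 1.1]
opening: 0.385
```

Call:
{"name": "arm_command", "arguments": {"plan": [[0.03,0,0,0,0],[0.03,0,0,0,0],[0.03,-0.01,0,0,0],[0.03,-0.02,0,0,0],[0.03,-0.03,0,0,0],[0.03,-0.03,0,0,0],[0.03,-0.03,0,0,0],[0.03,-0.02,0,0,0],[0.03,0,0,0,0],[0.03,0,0,0,0]]}}

```text
clock: 4.58
tool_pos: [0.5883, -0.2416, 0.2147]
eef_rot: [-0.704, -0.061, 0.705, -0.061]
contact_force: [0.2, 1.5, -4.6]
opening: 0.39
```

```bash
python3 - <<'E'
from h import *
s=r.get_state(); print(s['tool_pos'],s['eef_rot'],s['contact_force'],s['opening'])
p,d=snap('wrist','w2'); snap('scene','s2'); snap('top','t2')
E
```

```text
[ 0.58827337 -0.24158081  0.21467333] [-0.70387216 -0.06132558  0.70505728 -0.06080612] [ 0.16529251  1.53556246 -4.59613865] 0.38987371543200655
```

View pics/w2.png

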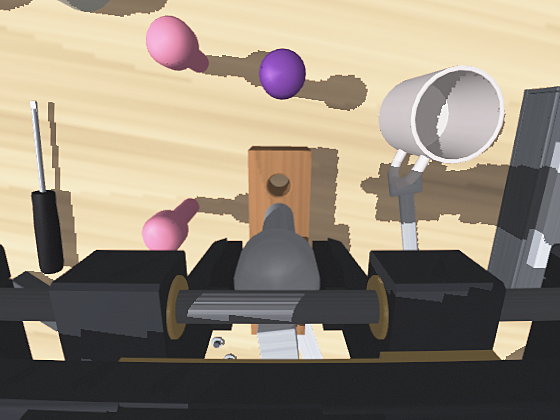

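View pics/s2.png

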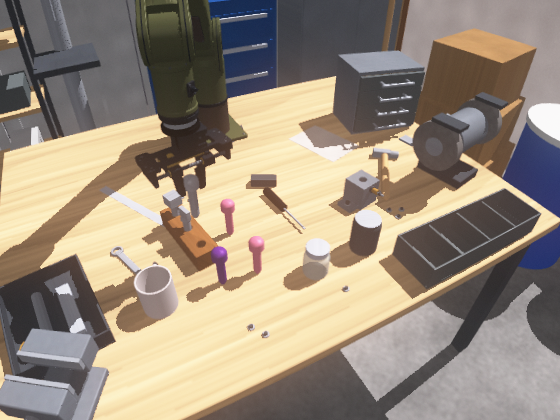

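The wrist and scene views show the dome stake held and lifted (weight about 4.6 N), the far rack hole empty at (278,185), and everything else in place. Next I carry it across to just short of the holder.

Call:
{"name": "arm_command", "arguments": {"plan": [[0.03,0,-0.025,0,0],[0.03,0,-0.045,0,0],[0.03,0,-0.045,0,0],[0.03,0,-0.045,0,0],[0.03,0,-0.045,0,0],[0.03,0,-0.045,0,0],[0.03,0,-0.045,0,0],[0.03,0,-0.045,0,0],[0.03,0,-0.045,0,0],[0.03,0,-0.045,0,0],[0.03,0,-0.045,0,0],[0.03,0,-0.022,0,0]]}}

```text
clock: 6.22
tool_pos: [0.5023, 0.2515, 0.2146]
eef_rot: [-0.704, -0.063, 0.705, -0.062]
contact_force: [-0.4, -0.8, -5.4]
opening: 0.391
```

Call:
{"name": "arm_command", "arguments": {"plan": [[0.03,0,0,0,0],[0.03,0,0,0,0],[0.03,0,0,0,0]]}}

```text
clock: 6.6
tool_pos: [0.5042, 0.2457, 0.2151]
eef_rot: [-0.704, -0.06, 0.705, -0.061]
contact_force: [-0.7, -0.1, -3.8]
opening: 0.391
```

```bash
python3 - <<'E'
from h import *
s=r.get_state(); print(s['tool_pos'],R.from_quat(s['eef_rot']).as_matrix().round(4),s['contact_force'],s['opening'],s['q'].round(3))
snap('wrist','w3'); snap('scene','s3'); snap('top','t3')
E
```

```text
[0.50415533 0.24572977 0.21507779] [[-1.000e-04  1.693e-01 -9.856e-01]
 [-1.300e-03 -9.856e-01 -1.693e-01]
 [-1.000e+00  1.300e-03  3.000e-04]] [-0.70161731 -0.14458278 -3.79197556] 0.39084569400665536 [-0.546  0.633  0.015  1.794 -0.012  0.716 -1.925]
```

View pics/w3.png

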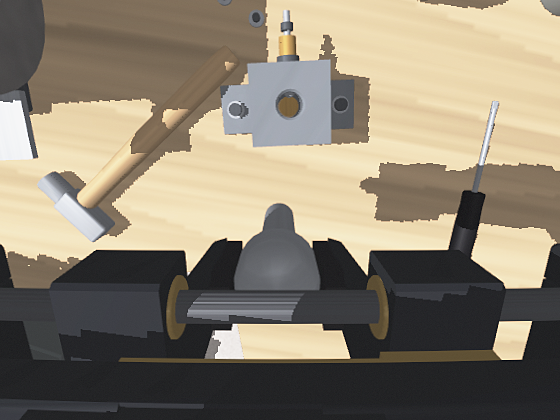

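View pics/s3.png

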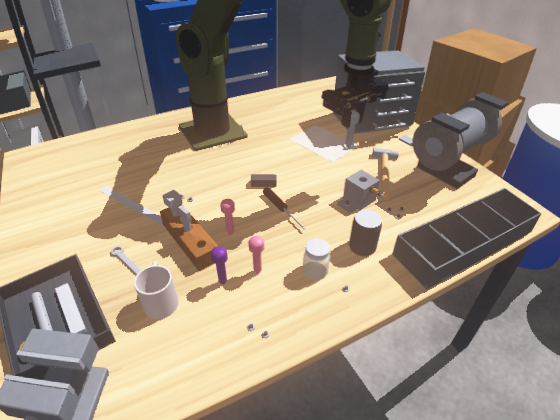

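The wrist view shows the holder bore at about (288,104), its plunger pointing up-image at (287,35), and the foot of the held stake at (278,205). Measuring the bore and the stake's tilt.

```bash
python3 - <<'E'
from h import *
def facehole(n,f,ctr,area,z0):
    z=np.load('/tmp/%s.npz'%f);d=z['d'];p=z['p']
    v,u=np.mgrid[0:420,0:560]
    P=pts(n,np.c_[u.ravel(),v.ravel()],d.ravel(),f).reshape(420,560,3)
    m=((abs(P[...,2]-.075)<.008)&(abs(P[...,0]-.585)<.08)&(abs(P[...,1]-.25)<.08)).astype(np.uint8)
    print(n,f,'z of top',np.median(P[...,2][m>0]),m.sum())
    m=cv2.morphologyEx(m,cv2.MORPH_OPEN,np.ones((3,3)))
    cs,h=cv2.findContours(m,cv2.RETR_CCOMP,cv2.CHAIN_APPROX_NONE)
    for c,hh in zip(cs,h[0]):
        if len(c)<8: continue
        q=plane(n,c.reshape(-1,2).astype(float),.075,f)[:,:2]*1000
        if hh[3]>=0: print(' hole',cv2.minEnclosingCircle(q.astype(np.float32)),cv2.fitEllipse(q.astype(np.float32)))
        else: print(' outer',cv2.minAreaRect(q.astype(np.float32)),len(c))
    return P
facehole('top','top0',0,0,0)
facehole('top','t2',0,0,0)
P=facehole('wrist','w3',0,0,0)
# bore by gray (dark) threshold
for n,f,(u,v),h in [('wrist','w3',(288,104),22),('top','top0',(166,210),9),('top','t2',(166,210),9)]:
    g=cv2.cvtColor(np.load('/tmp/%s.npz'%f)['p'],cv2.COLOR_RGB2LAB)
    s=np.load('/tmp/%s.npz'%f)['p'][v-h:v+h,u-h:u+h].astype(np.float32)
    ref=np.median(s[:4].reshape(-1,3),0); dd=np.abs(s-ref).sum(2); m=(dd>60).astype(np.uint8)
    if n=='wrist':
        pass
    cs,_=cv2.findContours(m,cv2.RETR_EXTERNAL,cv2.CHAIN_APPROX_NONE)
    c=max(cs,key=cv2.contourArea).reshape(-1,2).astype(float)+[u-h,v-h]
    q=plane(n,c,.075,f)[:,:2]*1000
    print(n,f,cv2.boundingRect(c.astype(np.int32)),cv2.minEnclosingCircle(q.astype(np.float32)),cv2.fitEllipse(q.astype(np.float32)))
# stake in scene/wrist via depth
for n,f in [('scene','s3'),('wrist','w3'),('top','t3')]:
    d=np.load('/tmp/%s.npz'%f)['d'];v,u=np.mgrid[0:420,0:560]
    Q=pts(n,np.c_[u.ravel(),v.ravel()],d.ravel(),f)
    m=(Q[:,2]>.1)&(Q[:,2]<.225)&(np.hypot(Q[:,0]-.504,Q[:,1]-.246)<.024)
    for a in np.arange(.13,.225,.01):
        k=m&(abs(Q[:,2]-a)<.005)
        if k.sum()>3: print(n,round(a,3),k.sum(),Q[k].mean(0).round(4),Q[k].min(0).round(4),Q[k].max(0).round(4))
E
python3 -c "
import cv2,numpy as np
a=cv2.imread('pics/w3.png');b=cv2.imread('pics/s3.png')
cv2.imwrite('pics/c3.png',np.hstack([cv2.resize(a[40:310,200:380],(400,600)),cv2.resize(b[80:170,320:380],(400,600),interpolation=2)]))"
```

```text
top top0 z of top 0.07430585632615971 812
 outer ((582.7974853515625, 248.18637084960938), (77.46345520019531, 70.59820556640625), 12.698904991149902) 110
 hole ((581.1958618164062, 246.20477294921875), 12.830345153808594) ((580.8757934570312, 245.8713836669922), (23.633800506591797, 24.20297622680664), 51.39295959472656)
top t2 z of top 0.07402633028381023 803
 outer ((582.4739990234375, 248.32066345214844), (75.06423950195312, 70.22212219238281), 12.769286155700684) 110
 hole ((581.1903686523438, 246.48342895507812), 13.083296775817871) ((580.64599609375, 245.85855102539062), (23.14841651916504, 24.340984344482422), 30.35144805908203)
wrist w3 z of top 0.07489691346970642 6594
 outer ((591.8907470703125, 248.99932861328125), (91.0591049194336, 69.57408905029297), 12.580388069152832) 375
 hole ((581.634765625, 248.57156372070312), 12.367408752441406) ((581.4157104492188, 247.69522094726562), (22.020923614501953, 22.8475399017334), 166.09706115722656)
 hole ((632.4937744140625, 258.61370849609375), 1.652276635169983) ((632.4931030273438, 258.6136169433594), (1.6679424047470093, 3.372
[... 1316 characters left out ...]
84 0.2151] [0.5182 0.2673 0.2238]
wrist 0.15 56 [0.5111 0.2453 0.1524] [0.5032 0.235  0.1496] [0.513  0.2538 0.155 ]
wrist 0.16 110 [0.5111 0.245  0.1602] [0.5048 0.2345 0.155 ] [0.5132 0.2538 0.165 ]
wrist 0.17 130 [0.5111 0.2452 0.1701] [0.5026 0.2348 0.1651] [0.5133 0.2541 0.175 ]
wrist 0.18 149 [0.5111 0.2453 0.1802] [0.5045 0.2349 0.175 ] [0.5133 0.2541 0.1848]
wrist 0.19 166 [0.5113 0.2456 0.1899] [0.5054 0.2352 0.185 ] [0.5135 0.254  0.195 ]
wrist 0.2 94 [0.5121 0.2456 0.1981] [0.5084 0.2375 0.195 ] [0.5135 0.2529 0.2022]
wrist 0.21 5 [0.5127 0.2341 0.2146] [0.5073 0.2255 0.2144] [0.5141 0.265  0.215 ]
wrist 0.22 242 [0.5109 0.2498 0.2206] [0.5047 0.2244 0.215 ] [0.5208 0.2697 0.225 ]
```

View pics/c3.png

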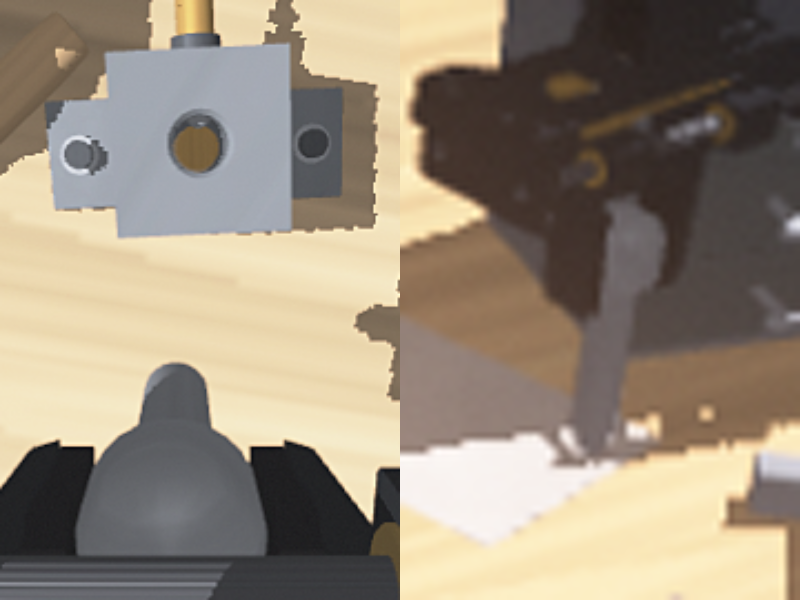

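The crop shows the stake hanging upright. In wrist-view depth its shank's sides are at constant x and y over its height, giving an axis near (0.503, 0.244). The bore is near (0.582, 0.248). I move above it and stop 15 mm over the mouth.

Call:
{"name": "arm_command", "arguments": {"plan": [[0.03,0,0.0018,-0.013,0],[0.03,0,0.002,-0.0165,0],[0.03,0,0.002,-0.0165,0],[0.03,0,0.002,-0.016,0],[0.03,0,0.002,-0.016,0],[0.03,0.015,0,0,0],[0.03,0.02,0,0,0],[0.03,0.015,0,0,0],[0.03,0,0,0,0],[0.03,0,0,0,0],[0.03,0,0,0,0]]}}

```text
clock: 8.12
tool_pos: [0.5827, 0.2517, 0.166]
eef_rot: [0.705, 0.061, -0.704, 0.061]
contact_force: [0.5, 0.6, -4.2]
opening: 0.389
```

```bash
python3 - <<'E'
from h import *
s=r.get_state(); print(s['tool_pos'],s['contact_force'],s['opening'])
snap('wrist','w4'); snap('scene','s4'); snap('top','t4')
for n,f in [('wrist','w4'),('scene','s4')]:
    d=np.load('/tmp/%s.npz'%f)['d'];v,u=np.mgrid[0:420,0:560]
    Q=pts(n,np.c_[u.ravel(),v.ravel()],d.ravel(),f)
    m=(np.hypot(Q[:,0]-.582,Q[:,1]-.248)<.024)
    for a in np.arange(.085,.175,.01):
        k=m&(abs(Q[:,2]-a)<.005)
        if k.sum()>3: print(n,round(a,3),k.sum(),Q[k].mean(0).round(4),Q[k].min(0).round(4),Q[k].max(0).round(4))
a=cv2.imread('pics/w4.png');b=cv2.imread('pics/s4.png')
cv2.imwrite('pics/c4.png',np.hstack([cv2.resize(a[100:280,200:360],(400,450)),cv2.resize(b[130:220,320:400],(400,450),interpolation=2)]))
E
```

```text
[0.5827447  0.25167655 0.16603307] [ 0.51857071  0.64061056 -4.20551346] 0.3892785508389946
wrist 0.105 99 [0.5897 0.2512 0.1055] [0.5818 0.2411 0.1001] [0.5919 0.2599 0.1099]
wrist 0.115 117 [0.5898 0.2511 0.1153] [0.5826 0.2406 0.11  ] [0.5919 0.26   0.12  ]
wrist 0.125 137 [0.5897 0.2514 0.1251] [0.5819 0.2412 0.1201] [0.5919 0.2602 0.1299]
wrist 0.135 160 [0.5898 0.2515 0.135 ] [0.5827 0.2409 0.1302] [0.5918 0.2601 0.14  ]
wrist 0.145 165 [0.5902 0.2516 0.1448] [0.5857 0.2416 0.14  ] [0.5919 0.2596 0.15  ]
wrist 0.155 28 [0.5912 0.2514 0.1516] [0.5896 0.2463 0.15  ] [0.5918 0.2564 0.1527]
wrist 0.165 88 [0.5909 0.2433 0.1681] [0.5839 0.2274 0.1649] [0.5955 0.2716 0.1699]
scene 0.095 7 [0.5892 0.2481 0.0959] [0.5823 0.2439 0.0928] [0.5925 0.2528 0.0988]
scene 0.105 20 [0.5883 0.2457 0.1053] [0.5782 0.2409 0.1008] [0.5949 0.2542 0.11  ]
scene 0.115 23 [0.5898 0.2477 0.1146] [0.5811 0.2427 0.1102] [0.5953 0.255  0.1196]
scene 0.125 21 [0.5887 0.2465 0.1253] [0.5789 0.2406 0.1206] [0.5952 0.2557 0.1297]
scene 0.135 24 [0.5903 0.2476 0.1349] [0.582  0.2406 0.13  ] [0.5955 0.2574 0.1399]
scene 0.145 24 [0.5888 0.2483 0.1446] [0.5774 0.2416 0.1403] [0.5954 0.2592 0.1494]
scene 0.155 21 [0.59   0.2488 0.155 ] [0.5819 0.2421 0.1503] [0.5941 0.259  0.1595]
scene 0.165 19 [0.5919 0.2473 0.1654] [0.588  0.2257 0.1601] [0.5954 0.2579 0.1698]
```

View pics/c4.png

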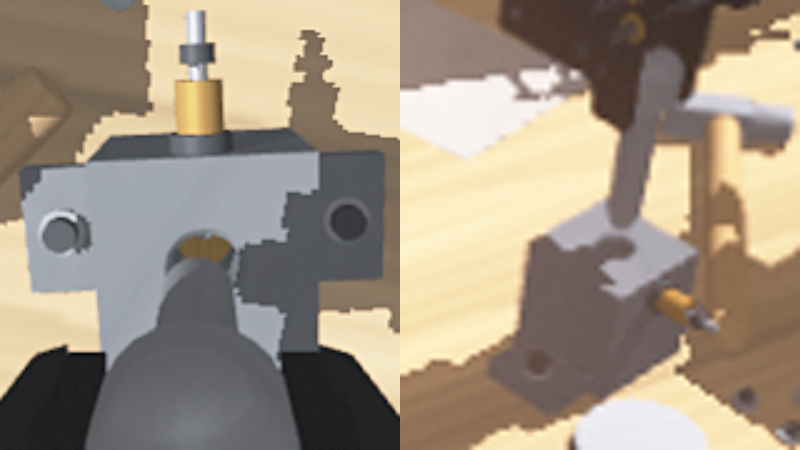

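```bash
python3 - <<'E'
from h import *
def go(f):
    d=np.load('/tmp/%s.npz'%f)['d'];v,u=np.mgrid[0:420,0:560]
    Q=pts('wrist',np.c_[u.ravel(),v.ravel()],d.ravel(),f)
    T=Q[(abs(Q[:,2]-.075)<.004)&(np.hypot(Q[:,0]-.582,Q[:,1]-.248)<.07)]
    a=np.radians(9); best=None
    for ang in np.radians(np.arange(6,18,.1)):
        c,s=np.cos(ang),np.sin(ang); E=T[:,:2]@np.array([[c,-s],[s,c]])  # to holder frame (x'=cx+sy)
        w=np.percentile(E[:,1],99.5)-np.percentile(E[:,1],.5)
        if best is None or w<best[0]: best=(w,ang)
    ang=best[1]
    # far edge direction: fit line on per-column max
    for A in (np.radians(9.7),np.radians(12.6),ang):
        c,s=np.cos(A),np.sin(A); M=np.array([[c,-s],[s,c]]);E=T[:,:2]@M
        E=E[E[:,0]<np.percentile(E[:,0],50)+.06]
        lo,hi=[np.percentile(E[:,1],q) for q in (.3,99.7)]
        mid=E[abs(E[:,1]-(lo+hi)/2)>.012]  # avoid plunger
        fx=np.percentile(mid[:,0],99.7)
        ctr=np.array([fx-.035,(lo+hi)/2])@M.T
        print(f,np.degrees(A).round(2),'w',hi-lo,'center',ctr.round(4))
    return T
for f in ['w3','w4']:
    print(np.load('/tmp/%s.npz'%f)['pos']); go(f)
# mouth arc in w4: dark vs face pixels on the far rim
p=cv2.imread('pics/w4.png'); cv2.imwrite('pics/c5.png',cv2.resize(p[180:250,250:310],(600,700),interpolation=cv2.INTER_NEAREST)[:600])
p=cv2.imread('pics/w3.png'); cv2.imwrite('pics/c5b.png',cv2.resize(p[74:134,258:318],(600,600),interpolation=cv2.INTER_NEAREST))
E
```

```text
[0.50415533 0.24572977 0.21507779]
w3 9.7 w 0.0704963774536857 center [0.5826 0.2469]
w3 12.6 w 0.06930639618435418 center [0.5814 0.2466]
w3 11.9 w 0.06927607158378676 center [0.5816 0.2467]
[0.5827447  0.25167655 0.16603307]
w4 9.7 w 0.06992380011116148 center [0.5828 0.2473]
w4 12.6 w 0.06868134912152933 center [0.5816 0.2469]
w4 12.2 w 0.06865313480634788 center [0.5817 0.2469]
```

View pics/c5.png

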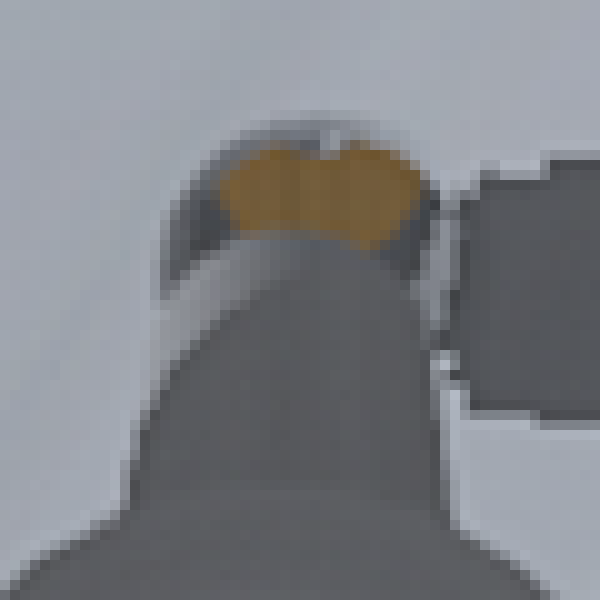

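View pics/c5b.png

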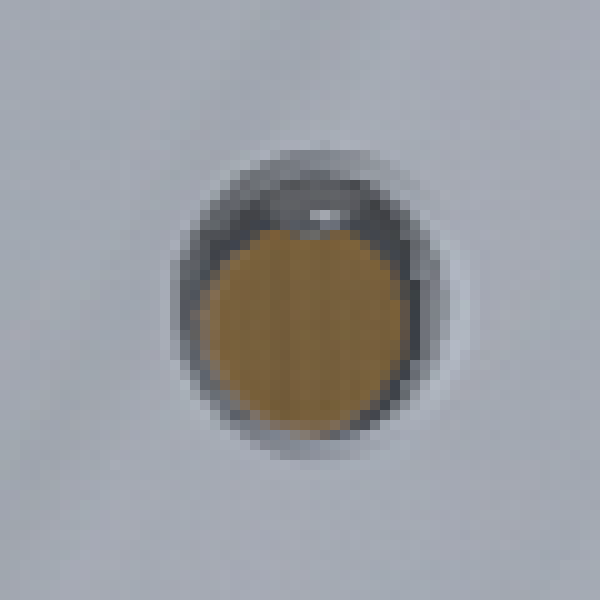

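```bash
python3 - <<'E'
from h import *
print('w3 bore',plane('wrist',[(288.6,104.2),(289.5,104)],.075,'w3'))
print('w4 rim L,R,top',plane('wrist',[(265.5,206),(295.5,203),(281,190.5)],.075,'w4'))
d=np.load('/tmp/w4.npz')['d']
for z in (0.105,.12,.135):
    # shank silhouette columns at rows
    pass
for row in (215,220,225,230):
    l=d[row,255:310]; k=np.where(l<d[row,281]+.012)[0]
    print(row,255+k.min(),255+k.max(), d[row,281])
    e=pts('wrist',[(255+k.min()-.5,row),(255+k.max()+.5,row)],[d[row,281]+.008]*2,'w4');print(e.round(4),e.mean(0).round(4))
s=r.get_state();print(s['tool_pos'],R.from_quat(s['eef_rot']).as_matrix().round(4).tolist())
E
```

```text
w3 bore [[0.58164836 0.24805948 0.075     ]
 [0.58194457 0.24732309 0.075     ]]
w4 rim L,R,top [[0.58065693 0.25966648 0.075     ]
 [0.58705179 0.23719363 0.075     ]
 [0.59486131 0.24998849 0.075     ]]
215 266 289 0.19151163
[[0.5878 0.2591 0.1213]
 [0.5904 0.2443 0.1213]] [0.5891 0.2517 0.1213]
220 265 290 0.18332429
[[0.5873 0.2593 0.1299]
 [0.59   0.2439 0.1299]] [0.5886 0.2516 0.1299]
225 264 291 0.17325664
[[0.5876 0.2596 0.1403]
 [0.5903 0.2438 0.1402]] [0.589  0.2517 0.1403]
230 266 287 0.14162633
[[0.5958 0.2587 0.1709]
 [0.5976 0.2484 0.1708]] [0.5967 0.2535 0.1709]
[0.58248506 0.25157648 0.16576615] [[0.0009, 0.1719, -0.9851], [0.0004, -0.9851, -0.1719], [-1.0, -0.0003, -0.001]]
```

Call:
{"name": "arm_command", "arguments": {"plan": [[0.03,0,0.0025,-0.0003,0],[0.03,0,0,0,0],[0.03,0,0,0,0]]}}

```text
clock: 8.65
tool_pos: [0.583, 0.2489, 0.1652]
eef_rot: [0.704, 0.061, -0.704, 0.061]
contact_force: [-0.6, 0.1, -4.6]
opening: 0.39
```

```bash
cat > rel.py <<'E'
from h import *
import sys
f=sys.argv[1]; s=r.get_state(); print(s['tool_pos'],s['contact_force'],s['opening'])
p,d=snap('wrist',f); v,u=np.mgrid[0:420,0:560]
Q=pts('wrist',np.c_[u.ravel(),v.ravel()],d.ravel(),f)
near=np.hypot(Q[:,0]-.582,Q[:,1]-.248)
k=(near<.024)&(Q[:,2]>.095)&(Q[:,2]<.14)
lo,hi=np.percentile(Q[k][:,1],[.5,99.5]);print('shank',np.percentile(Q[k][:,0],99)-.010,(lo+hi)/2,hi-lo)
T=Q[(abs(Q[:,2]-.075)<.004)&(near<.07)]
A=np.radians(12.4);c,s_=np.cos(A),np.sin(A);M=np.array([[c,-s_],[s_,c]]);E=T[:,:2]@M
lo,hi=np.percentile(E[:,1],[.3,99.7]);mid=E[abs(E[:,1]-(lo+hi)/2)>.012];fx=np.percentile(mid[:,0],99.7)
print('block',np.array([fx-.035,(lo+hi)/2])@M.T,hi-lo)
cv2.imwrite('pics/%s_c.png'%f,cv2.resize(p[180:240,250:310,::-1],(600,600),interpolation=cv2.INTER_NEAREST))
E
python3 rel.py w5
```

```text
[0.58298484 0.24893021 0.16521913] [-0.57926473  0.13305519 -4.58666968] 0.3904469078224529
shank 0.5820218678539671 0.24774866012427557 0.019032361000952458
block [0.58175284 0.24671487] 0.06897457516395439
```

View pics/w5_c.png

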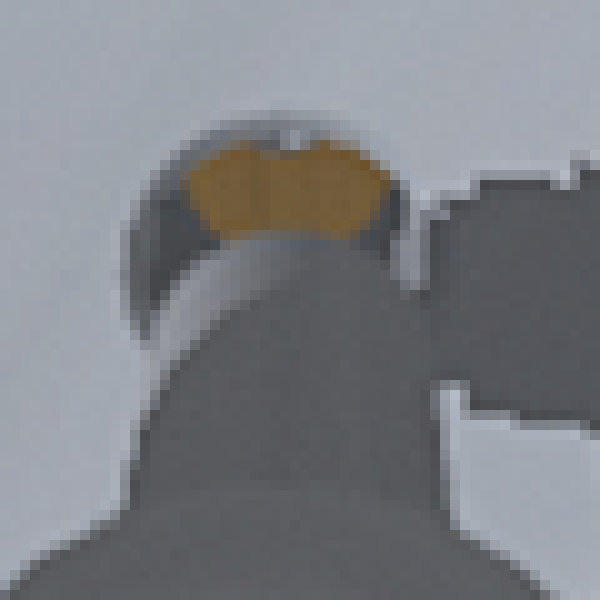

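The crop shows rim edges at about columns 262.5 and 292.5 with the shank centred at about 278, so the stake is aligned within half a millimetre. Lowering the foot into the mouth, above the plunger.

Call:
{"name": "arm_command", "arguments": {"plan": [[0.03,0.006,0,0,0],[0.03,0.006,0,0,0],[0.03,0.006,0,0,0],[0.03,0.002,0,0,0],[0.03,0,0,0,0],[0.03,0,0,0,0]]}}

```text
clock: 9.45
tool_pos: [0.5831, 0.2491, 0.1454]
eef_rot: [0.705, 0.061, -0.704, 0.061]
contact_force: [-0.6, -0.7, -4.3]
opening: 0.394
```

```bash
python3 - <<'E'
from h import *
for i in range(2):
    s=r.get_state(); print(s['tool_pos'],s['contact_force'],s['moment']);snap('wrist','w6')
E
```

```text
[0.58313999 0.24905498 0.14540381] [-0.60492003 -0.70835457 -4.31867902] [-0.01914382  0.01870511  0.00562319]
[0.5831636  0.24907566 0.1454597 ] [-0.32247753 -0.68114825 -4.65501622] [ 0.026743    0.05314687 -0.03270245]
```

Call:
{"name": "arm_command", "arguments": {"plan": [[0.03,0.002,0,0,0],[0.03,0.002,0,0,0],[0.03,0.002,0,0,0],[0.03,0,0,0,0]]}}

```text
clock: 10.05
tool_pos: [0.5828, 0.2489, 0.1389]
eef_rot: [-0.704, -0.061, 0.705, -0.061]
contact_force: [-0.6, 0.1, -3.8]
opening: 0.392
```

Call:
{"name": "arm_command", "arguments": {"plan": [[0.03,0.002,0,0,0],[0.03,0.002,0,0,0],[0.03,0,0,0,0]]}}

```text
clock: 10.42
tool_pos: [0.5827, 0.2489, 0.1349]
eef_rot: [-0.704, -0.061, 0.705, -0.061]
contact_force: [-0.7, -0.4, -4.5]
opening: 0.391
```

Call:
{"name": "arm_command", "arguments": {"plan": [[0.03,0.002,0,0,0],[0.03,0.002,0,0,0],[0.03,0,0,0,0]]}}

```text
clock: 10.8
tool_pos: [0.583, 0.2491, 0.1312]
eef_rot: [0.705, 0.061, -0.704, 0.061]
contact_force: [-0.2, 0.2, -3.2]
opening: 0.389
```

Call:
{"name": "arm_command", "arguments": {"plan": [[0.03,0.002,0,0,0],[0.03,0,0,0,0]]}}

```text
clock: 11.05
tool_pos: [0.5841, 0.2492, 0.1305]
eef_rot: [0.705, 0.061, -0.704, 0.061]
contact_force: [-0.1, -0.7, 5.1]
opening: 0.39
```

Call:
{"name": "arm_command", "arguments": {"plan": [[0.03,0.002,0,0,0],[0.03,0,0,0,0]]}}

```text
clock: 11.3
tool_pos: [0.5845, 0.2492, 0.1289]
eef_rot: [0.706, 0.061, -0.703, 0.061]
contact_force: [0.0, -0.5, 6.3]
opening: 0.39
```

Call:
{"name": "arm_command", "arguments": {"plan": [[0.03,0.002,0,0,0],[0.03,0,0,0,0]]}}

```text
clock: 11.55
tool_pos: [0.5839, 0.2491, 0.126]
eef_rot: [0.705, 0.061, -0.704, 0.061]
contact_force: [-0.0, 0.1, 0.2]
opening: 0.393
```

Call:
{"name": "arm_command", "arguments": {"plan": [[0.03,0.002,0,0,0],[0.03,0,0,0,0]]}}

```text
clock: 11.8
tool_pos: [0.5836, 0.2491, 0.1237]
eef_rot: [0.705, 0.061, -0.704, 0.061]
contact_force: [-0.6, 0.4, 3.7]
opening: 0.392
```

Call:
{"name": "arm_command", "arguments": {"plan": [[0.03,0.001,0,0,0],[0.03,0.001,0,0,0],[0.03,0,0,0,0]]}}

```text
clock: 12.18
tool_pos: [0.5835, 0.2491, 0.1218]
eef_rot: [0.705, 0.061, -0.704, 0.061]
contact_force: [-0.4, -0.7, 5.1]
opening: 0.389
```

Call:
{"name": "arm_command", "arguments": {"plan": [[0.03,0.001,0,0,0],[0.03,0.001,0,0,0],[0.03,0,0,0,0]]}}

```text
clock: 12.55
tool_pos: [0.5835, 0.2491, 0.1199]
eef_rot: [0.705, 0.061, -0.704, 0.061]
contact_force: [-1.6, -1.2, 7.1]
opening: 0.389
```

Call:
{"name": "arm_command", "arguments": {"plan": [[0.03,0.001,0,0,0],[0.03,0.001,0,0,0],[0.03,0,0,0,0]]}}

```text
clock: 12.92
tool_pos: [0.5832, 0.2491, 0.1177]
eef_rot: [0.705, 0.061, -0.704, 0.061]
contact_force: [-0.9, -1.0, 5.7]
opening: 0.391
```

Call:
{"name": "arm_command", "arguments": {"plan": [[0.03,0.001,0,0,0],[0.03,0,0,0,0]]}}

```text
clock: 13.18
tool_pos: [0.5831, 0.2491, 0.1166]
eef_rot: [0.705, 0.061, -0.704, 0.061]
contact_force: [-0.8, -0.5, 4.5]
opening: 0.389
```

Call:
{"name": "arm_command", "arguments": {"plan": [[0.03,0.001,0,0,0],[0.03,0,0,0,0]]}}

```text
clock: 13.42
tool_pos: [0.583, 0.2491, 0.1155]
eef_rot: [0.705, 0.061, -0.704, 0.061]
contact_force: [-1.3, -0.4, 4.3]
opening: 0.389
```

Call:
{"name": "arm_command", "arguments": {"plan": [[0.03,0.001,0,0,0],[0.03,0,0,0,0]]}}

```text
clock: 13.68
tool_pos: [0.5829, 0.2491, 0.1143]
eef_rot: [0.704, 0.061, -0.704, 0.061]
contact_force: [-0.5, -0.5, 4.5]
opening: 0.392
```

Call:
{"name": "arm_command", "arguments": {"plan": [[0.03,0.001,0,0,0],[0.03,0,0,0,0]]}}

```text
clock: 13.92
tool_pos: [0.583, 0.2491, 0.1135]
eef_rot: [0.705, 0.061, -0.704, 0.061]
contact_force: [-1.6, -1.3, 6.6]
opening: 0.388
```

Call:
{"name": "arm_command", "arguments": {"plan": [[0.03,0.001,0,0,0],[0.03,0,0,0,0]]}}

```text
clock: 14.18
tool_pos: [0.5829, 0.249, 0.1125]
eef_rot: [-0.704, -0.061, 0.704, -0.061]
contact_force: [-1.4, -0.6, 5.6]
opening: 0.391
```

```bash
python3 - <<'E'
from h import *
s=r.get_state(); print(s['tool_pos'],s['contact_force'])
E
```

```text
[0.58287282 0.24904225 0.11245464] [-1.37365995 -0.59313164  5.63031059]
```

Call:
{"name": "arm_command", "arguments": {"plan": [[0.03,0.001,0,0,0],[0.03,0,0,0,0]]}}

```text
clock: 14.42
tool_pos: [0.5829, 0.2491, 0.1114]
eef_rot: [0.704, 0.061, -0.704, 0.061]
contact_force: [-1.2, -0.0, 5.9]
opening: 0.392
```

Call:
{"name": "arm_command", "arguments": {"plan": [[0.03,0.001,0,0,0],[0.03,0,0,0,0]]}}

```text
clock: 14.68
tool_pos: [0.583, 0.2491, 0.1108]
eef_rot: [0.705, 0.061, -0.704, 0.061]
contact_force: [-2.2, -1.2, 8.1]
opening: 0.398
```

Call:
{"name": "arm_command", "arguments": {"plan": [[0.03,0.001,0,0,0],[0.03,0,0,0,0]]}}

```text
clock: 14.92
tool_pos: [0.5831, 0.2491, 0.1101]
eef_rot: [0.705, 0.061, -0.704, 0.061]
contact_force: [-2.8, -1.3, 9.4]
opening: 0.391
```

Call:
{"name": "arm_command", "arguments": {"plan": [[0.03,0.001,0,0,0],[0.03,0,0,0,0]]}}

```text
clock: 15.18
tool_pos: [0.5832, 0.2491, 0.1092]
eef_rot: [0.705, 0.061, -0.704, 0.061]
contact_force: [-1.8, -0.9, 9.6]
opening: 0.39
```

Call:
{"name": "arm_command", "arguments": {"plan": [[0.03,0,0,0,0]]}}

```text
clock: 15.3
tool_pos: [0.5832, 0.2491, 0.1091]
eef_rot: [0.705, 0.061, -0.704, 0.061]
contact_force: [-1.9, -1.4, 10.1]
opening: 0.391
```

Call:
{"name": "arm_command", "arguments": {"plan": [[0.03,0,0,0,0]]}}

```text
clock: 15.42
tool_pos: [0.5832, 0.2491, 0.1092]
eef_rot: [0.705, 0.061, -0.704, 0.061]
contact_force: [-2.2, -1.0, 9.3]
opening: 0.39
```

Call:
{"name": "arm_command", "arguments": {"plan": [[0.03,0.0005,0,0,0],[0.03,0,0,0,0]]}}

```text
clock: 15.68
tool_pos: [0.5833, 0.2492, 0.109]
eef_rot: [0.705, 0.061, -0.704, 0.061]
contact_force: [-2.5, -0.8, 12.6]
opening: 0.389
```

Call:
{"name": "arm_command", "arguments": {"plan": [[0.03,0.0005,0,0,0],[0.03,0,0,0,0]]}}

```text
clock: 15.92
tool_pos: [0.5834, 0.2492, 0.1088]
eef_rot: [0.705, 0.061, -0.704, 0.061]
contact_force: [-3.9, -0.7, 14.1]
opening: 0.391
```

Call:
{"name": "arm_command", "arguments": {"plan": [[0.03,0.0005,0,0,0],[0.03,0,0,0,0]]}}

```text
clock: 16.18
tool_pos: [0.5834, 0.2492, 0.1083]
eef_rot: [0.705, 0.061, -0.704, 0.061]
contact_force: [-3.0, -1.4, 14.9]
opening: 0.389
```

Force rose from a steady 5–6 N to about 15 N over about 3 mm of travel (TCP z from 0.1114 to 0.1083 m, 2.7 N/mm). That matches the 3 N/mm seat at about half its travel by both force and distance. Releasing.

Call:
{"name": "arm_command", "arguments": {"plan": [[0.045,0,0,0,0],[0.06,0,0,0,0],[0.075,0,0,0,0],[0.075,0,0,0,0],[0.075,0,0,0,0]]}}

```text
clock: 16.8
tool_pos: [0.5829, 0.249, 0.1065]
eef_rot: [-0.704, -0.061, 0.705, -0.061]
contact_force: [1.1, -0.1, -0.3]
opening: 0.852
```

```bash
python3 - <<'E'
from h import *
s=r.get_state(); print(s['tool_pos'],s['contact_force'],s['opening'])
p,d=snap('wrist','w7')
v,u=np.mgrid[0:420,0:560]
Q=pts('wrist',np.c_[u.ravel(),v.ravel()],d.ravel(),'w7')
k=(np.hypot(Q[:,0]-.582,Q[:,1]-.248)<.025)&(Q[:,2]>.1)&(Q[:,2]<.17);print(np.percentile(Q[k][:,2],[50,95,99.5]),k.sum())
E
```

```text
[0.58290905 0.24898134 0.106523  ] [ 1.09344328 -0.14891549 -0.34598728] 0.8522627443843664
[0.14056699 0.1452066  0.14603396] 4059
```

View pics/w7.png

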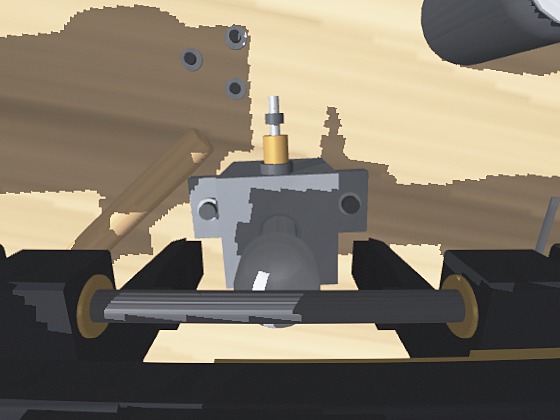

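The stake stands in the holder, upright and centred at (277,290), with the fingers free on both sides. Its top is at 0.146 m (foot at about 0.033), as expected. Retreating upward.

Call:
{"name": "arm_command", "arguments": {"plan": [[0.075,-0.015,0,0,0],[0.075,-0.03,0,0,0],[0.075,-0.03,0,0,0],[0.075,-0.03,0,0,0],[0.075,0,0.0,0.04,0],[0.075,0,0,0.04,0],[0.075,0,0,0.03,0],[0.075,0,0,0,0],[0.075,0,0,0,0],[0.075,0,0,0,0]]}}

```text
clock: 18.1
tool_pos: [0.4761, 0.2304, 0.212]
eef_rot: [0.705, 0.061, -0.704, 0.061]
contact_force: [0.5, -0.3, -0.7]
opening: 0.85
```

```bash
python3 - <<'E'
from h import *
s=r.get_state(); print(s['tool_pos'],s['contact_force'],s['opening'])
snap('scene','s8')
p,d=snap('wrist','w8')
v,u=np.mgrid[0:420,0:560]
Q=pts('wrist',np.c_[u.ravel(),v.ravel()],d.ravel(),'w8')
n=np.hypot(Q[:,0]-.582,Q[:,1]-.248)
k=(n<.025)&(Q[:,2]>.08)&(Q[:,2]<.17);print(np.percentile(Q[k][:,2],[50,95,99.5]),k.sum())
print('holder top',np.median(Q[(n<.04)&(abs(Q[:,2]-.075)<.006)][:,2]))
A=Q[k&(Q[:,2]>.139)];B=np.c_[2*A,np.ones(len(A))];x=np.linalg.lstsq(B,(A**2).sum(1),rcond=None)[0];print('sph',x[:3],np.sqrt(x[3]+x[:3]@x[:3]))
a=cv2.imread('pics/w8.png');b=cv2.imread('pics/s8.png')
cv2.imwrite('pics/c8.png',np.hstack([cv2.resize(a,(400,300)),cv2.resize(b[120:225,310:450],(400,300),interpolation=2)]))
E
```

```text
[0.4760545  0.23035212 0.21197235] [ 0.53339499 -0.28285382 -0.65795155] 0.849839768613473
[0.14317325 0.14606224 0.14688499] 2633
holder top 0.0749480546726739
sph [0.58072189 0.24797674 0.1249367 ] 0.021861368431247023
```

View pics/c8.png

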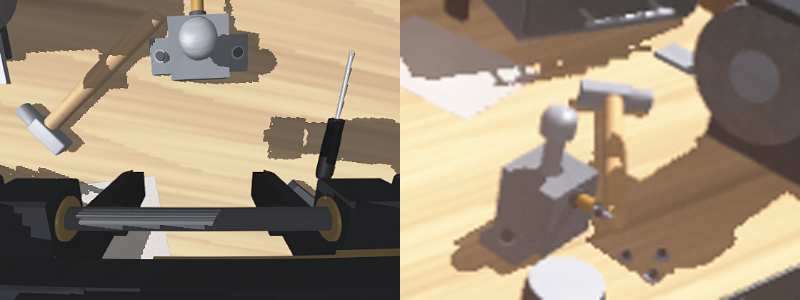

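View pics/s8.png

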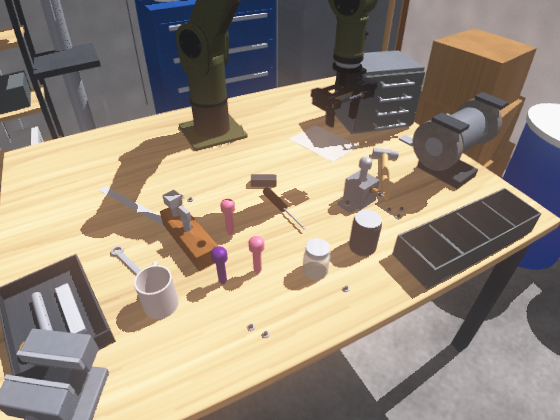

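The stake stands upright in the holder (scene view, head at (366,162)). The arm is clear and everything else is where it was. Handing in.

```bash
python3 -c "
from plant import r
print(r.finish_job())"
```

```text
the job is handed in; nothing more can be done
None
```

The domed steel stake is out of the rack's far-end hole and standing upright in the grey holder, past the plunger, on the spring seat. I handed the job in at about 18 s of the 64 s allowed.

**Seat depth:** Sliding past the plunger showed a steady 5–6 N at the wrist. The force then climbed to about 15 N over the last 3 mm, which fits the 3 N/mm seat. That puts the unpressed seat about 39 mm below the mouth.

**Seat press:** I let go at about 3 mm of its 6 mm travel. Force gave 2.9 mm and distance 3.2 mm. Single force readings scattered by about 0.7 N, so the press is good to roughly ±0.5 mm.

**Last checks:** With the robot clear, the head's top was at about 0.146–0.147 m, so the foot is near 0.033 m with at most about 0.5 mm of spring-back. The stake is upright and centred on the bore within about 1 mm. The other stakes and the bystanders look unmoved. A sideways force of 3–4 N showed while pressing and was gone after release. No check failed.

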